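# Close the hatch of a bench power supply and hold it shut

## Robot

A 7-joint arm with a two-finger parallel gripper is mounted at the origin on the work surface. World frame = base frame: x ahead of the robot, y to its left, z up, the work surface at z = 0. Lengths are in m, angles in degrees, forces in N, time in s.
With the tool pointing down it reaches from about 0.4 to 0.85 m from the base axis. Payload 4.4 kg.
Tool frame: the origin (TCP) lies on the mounting face of the last link; the fingertips stand 199 mm ahead of it and the grasp point (between the pads) lies 180 mm ahead of it (arm.tip_reach is the distance from the TCP to the fingertips, in m); z points along the fingers, y is the line along which they close (so a half turn about z gives the same grasp; the last joint's range is limited). The gripper opens to 94 mm and grips with 3 to 60 N. Pads are 16 mm wide; open, the fingers measure 119 mm over their backs; the gripper's body (75 mm by 177 mm) begins 78 mm behind the grasp point.
Start: joints at [-74.358, 36.005, 2.206, 86.941, -1.547, 57.084, -1.146], TCP at [0.216, 0.613, 0.405] pointing down, gripper open.
Joint ranges: [-175.42, 175.42], [-21.48, 121.26], [-71.46, 75.88], [10.55, 141.38], [-63.04, 243.04], [13.31, 113.54], [-168.57, 168.57]. Speed limits (degrees/s): [147.25, 147.25, 180, 180, 180, 180, 180].

## Interface

Orientations are given as a 3x3 rotation matrix whose columns are the frame's x, y, z axes.
In Python, from workcell import arm gives the robot as it stands. The module is installed in compiled form; this text tells all that it offers.
- The arm moves only by the shell command python3 -m pendant 'ROWS' [FORCE]. ROWS is JSON, a list that holds one entry, the list of rows, each a list of 7 numbers: the shift along the world's x, y, z in units of 0.25 m (1.0 is 0.25 m), then the turn, a rotation vector about the world's x, y, z in units of 90 degrees (1.0 is 90 degrees), then the opening, from -1 (shut) to 1 (fully open), so that 0 is half open. In form: [[[tx, ty, tz, wx, wy, wz, claw], ...]]. A call has 1 to 10 rows; each row is the pose to reach, as a shift and turn from the pose commanded when the call began; what a row does not reach only later rows make up. A row lasts 1/12 s, in which the tool goes at most 41.7 mm and 7.16 degrees, less where a joint would pass 70% of its speed; a pose out of reach is approached as far as the arm can. A call with a number of a shift or a turn outside -1 to 1 is refused whole. A call with a gripper value outside its range is refused whole. The fingers move at their own pace and stop on an object; FORCE is the grip in N (left out, the last holds). Time passes only in rows, so rows that repeat a pose let the fingers close. It gives the time, the measured TCP pose, the force, the opening and the grip force at its end, in the units of the state.
- arm.get_obs(): the state, without advancing time (a new reading comes with each control period).
- arm.capture(name): name is "scene" or "top" or "wrist"; returns the picture (400x640x3 uint8, red, green, blue); there is no depth.
- arm.calibration(name): a dict with "fovy" (degrees; the focal length in pixels is half the picture's height over the tangent of half this angle, whatever the lens; pixels are square), "cx", "cy" (the principal point, pixels), "R" (3x3) and "t" (3): a world point X has camera coordinates R X + t; the wrist camera has in their place "T_tool_cam" (4x4, takes a point from camera to tool coordinates, whose origin is the TCP and whose axes are the flange's). Camera axes: x right, y down, z forward; pixel columns grow to the right and rows downward; lengths in m; the calibration is good to about 2 mm. A picture is of the moment at which its call begins: read the wrist's pose just before it. calibration takes no time and is no camera call.
- arm.hand_in(): hands the job in; it is judged then, once.
The state is a dict: "time_s": time; "joint_pos": joint angles; "joint_velocities": joint speeds; "joint_efforts": joint torques, N m; "tcp_pos": TCP position; "tool_rot": TCP orientation; "force": force on the tool from outside, world axes, zero at the start; "moment": the same for the moment, N m; "grip_width": opening from 0.0 (shut) to 1.0 (fully open); "gripper_force": force on a finger pad.
Only numpy, scipy, OpenCV 4.12 (cv2) and the standard library are available. Lean on these libraries where they do the work, as an engineer would, in place of code of your own. Each camera call takes 0.05 s, during which the arm holds its last target. There are 200 camera calls.

## Task

Turn the quarter-turn fastener on the power supply until its flat wing lies across the hatch, lined up with the slot of the access panel. Then take the panel from the repair mat by its handle, fit it over the wing and press it fully home against the steel frame, squashing the springy seal; finish while still holding it pressed there with the gripper. Leave the other things on the bench where they are.

Things in the scene. Friction and masses are not known exactly. Their poses are not given: they have to be found in the camera images.
- seat (a point): Hatch on the fixed power supply (white box 240 x 180 mm, top at 77 mm): steel frame 152 x 100 mm outside, seat plane 80 mm above the bench, opening 120 x 68 mm. The point is the opening's centre on the seat plane; x along the hatch's long side towards the fastener (axis at x = +50 mm, y = 0), z up. The closed panel lies centred here, axes parallel to these, underside on the seat plane.
- fastener (a joint): Angle (rad) of the quarter-turn fastener about the vertical, growing anticlockwise from above. 0: wing along the seat's y axis, lined up with the closed panel's slot; +pi/2: wing along the seat's x axis. Starts at 0.7 to 1.5; stops at -0.8 and 1.7; friction (0.06 N m) holds it where it is left.
- wing (a point): Steel wing of the fastener: flat upright blade 32 mm long, 9 mm thick, from 10 to 34 mm above the seat plane, with a narrower tip (25 x 6 mm) up to 40 mm, on a thin stem. The point is on the turning axis 28 mm above the seat plane; y along the blade, x through its thickness.
- seal (a joint): How far (m) the springy seal is pressed: two black rubber strips 100 x 6 mm at y = +-28 mm of the seat, standing 6 mm proud of the seat plane. 0: proud; 0.006: panel home on the frame. It yields from 5 N and takes about 10 N at 6 mm; let go, it springs back and lifts the panel.
- panel_grip (a point): Loose aluminium access panel 140 x 90 x 4 mm, about 0.2 kg, flat on the mat, handle up. Slot 15 mm (x) by 38 mm (y), right through, centred 50 mm from the panel's centre along +x. Black bridge handle at the centre: bar 60 mm along x, 14 mm thick (y), 18 to 38 mm above the underside. The point is the bar's middle, 28 mm above the underside; x along the long side towards the slot.
- mat: Fixed blue repair mat, 260 x 240 x 5 mm; origin at the centre of its underside. The panel and a phone lie on it.
- phone_mid (a point): Phone, 148 x 72 x 9 mm, lying on the mat beside the panel; the point is its centre, x along its length. Leave alone.
- phone_b_mid (a point): Second phone, 148 x 72 x 9 mm, at the right; the point is its centre. Leave alone.
- meter_mid (a point): Multimeter, 90 x 190 x 34 mm, lying at the left; the point is its centre. Leave alone.
- spare_cover: Square aluminium cover 90 x 90 x 4 mm with a round 30 mm hole and no handle, at the back; not the panel wanted. Origin at the centre of its underside. Leave alone.
- driver_grip (a point): Screwdriver, 170 mm long, lying between the mat and the power supply; the point is on its handle. Leave alone.
- flux: White jar, 44 mm across, 50 mm high, at the back; origin under its centre. Leave alone.
- spool: Grey ring-shaped spool, 60 mm across, 22 mm high, at the back; origin under its centre. Leave alone.

How it is judged:
By the outcome, as a careful person would: the job done as asked, in the order asked, and still so for the second after the job is handed in, while the arm keeps its last pose, push and grip.
It also fails if it takes over 56 s, if anything falls off the work surface, if the arm or the gripper's body presses on something with over 40 N, if the wrist force passes 120 N, or if a joint passes its speed limit or range.

## Working session

There is one attempt and no reset: what is moved stays moved. The work goes in short steps, Python scripts to look and compute and a shell command to move; the robot and the scene stay as the last step left them, time stands still between calls to the robot, and variables do not carry over. Pictures are saved under pics/ and viewed, at most 10 in all, crops included, and the job is handed in when it is done.

```bash
mkdir -p pics; python3 - <<'E'
from workcell import arm
import cv2,numpy as np
for n in("scene","top"):
    im=arm.capture(n); cv2.imwrite(f"pics/{n}0.png",im[:,:,::-1])
    c=arm.calibration(n); print(n,c)
print(arm.calibration("wrist"))
o=arm.get_obs();print(o)
E
```

```text
scene {'fovy': 52.72301376236155, 'cx': 328.79273901172314, 'cy': 198.3523835986341, 'R': array([[-0.29733844,  0.9546841 , -0.01296647],
       [ 0.71448846,  0.21347957, -0.66628276],
       [-0.63332148, -0.20737587, -0.74558645]]), 't': array([ 0.1801057 , -0.38147166,  1.66557877])}
top {'fovy': 51.61201232616839, 'cx': 319.10276943129224, 'cy': 203.6190905843521, 'R': array([[ 0.01958677, -0.99980609, -0.00203375],
       [-0.99772592, -0.01941472, -0.06454504],
       [ 0.06449304,  0.00329336, -0.99791272]]), 't': array([-0.00777746,  0.63493932,  1.1868607 ])}
{'fovy': 68.84135676141854, 'cx': 318.63899651047336, 'cy': 201.32272083836122, 'T_tool_cam': array([[ 1.83465858e-04, -9.65369707e-01, -2.60885598e-01,
         7.64034982e-02],
       [ 9.99999972e-01,  2.16327419e-04, -9.72460141e-05,
         1.07251150e-04],
       [ 1.50315064e-04, -2.60885573e-01,  9.65369719e-01,
         1.90818826e-02],
       [ 0.00000000e+00,  0.00000000e+00,  0.00000000e+00,
         1.00000000e+00]])}
{'time_s': 0.1, 'joint_pos': array([-74.35985058,  36.05362251,   2.20248984,  86.98669912,
        -1.54573672,  57.08247986,  -1.14527181]), 'joint_velocities': array([ 0.00066162, -0.09532269,  0.11060089, -0.15322652,  0.00426236,
       -0.03711179, -0.02698235]), 'joint_efforts': array([ 2.85933675e-03, -5.50786650e+01,  1.14724550e+00, -1.87114406e+01,
       -5.21808746e-02,  1.91714312e-02,  6.67684890e-05]), 'tcp_pos': array([0.21590407, 0.61284561, 0.40386559]), 'tool_rot': array([[-9.43172697e-01,  3.32302576e-01, -5.11231104e-04],
       [ 3.32302968e-01,  9.43171436e-01, -1.54294456e-03],
       [-3.05458772e-05, -1.62514679e-03, -9.99998679e-01]]), 'force': array([ 1.0147973 ,  0.33001441, -0.5805964 ]), 'moment': array([0.04520189, 0.00585719, 0.04691314]), 'gripper_force': 0.0, 'grip_width': 0.9972663772344138}
```

View pics/top0.png

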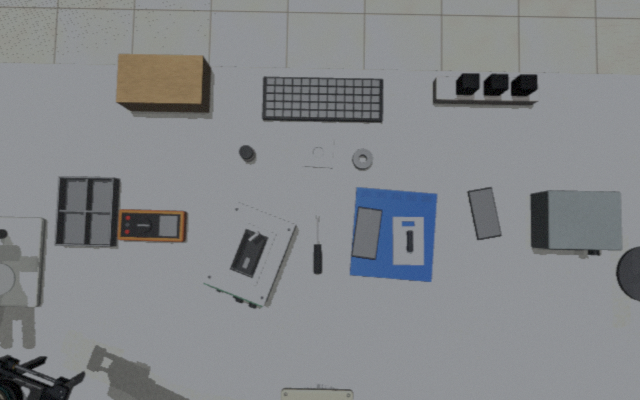

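View pics/scene0.png

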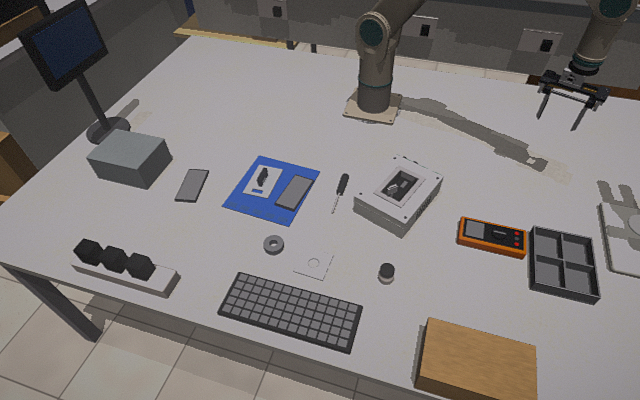

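Top view: the hatch is around (248,252) and the panel around (408,240) on the blue mat. I'll zoom in on both.

```bash
cat > h.py <<'E'
import numpy as np,cv2
from workcell import arm
def ray(n,uv,z,pose=None):
    """pixel -> world point on the plane of height z"""
    c=arm.calibration(n); f=200/np.tan(np.radians(c["fovy"]/2))
    d=np.array([(uv[0]-c["cx"])/f,(uv[1]-c["cy"])/f,1])
    if n=="wrist":
        T=c["T_tool_cam"]; R,p=pose; o=R@T[:3,3]+p; d=R@T[:3,:3]@d
    else: o=-c["R"].T@c["t"]; d=c["R"].T@d
    return o+d*(z-o[2])/d[2]
E
python3 - <<'E'
import cv2,numpy as np
a=cv2.imread("pics/top0.png");b=cv2.imread("pics/scene0.png")
z=lambda i,x,y,w,h,s:cv2.resize(i[y:y+h,x:x+w],None,fx=s,fy=s,interpolation=cv2.INTER_CUBIC)
A=np.hstack([z(a,200,195,100,115,4),z(a,350,195,90,115,4)][:2])[:, :760]
B=np.hstack([z(b,350,145,95,75,4),z(b,220,145,95,75,4)])
A=A[:, :760]; A=cv2.resize(A,None,fx=.63,fy=.63) if 0 else A
cv2.imwrite("pics/crop0.png",A)
E
```

```text
(no output)
```

View pics/crop0.png

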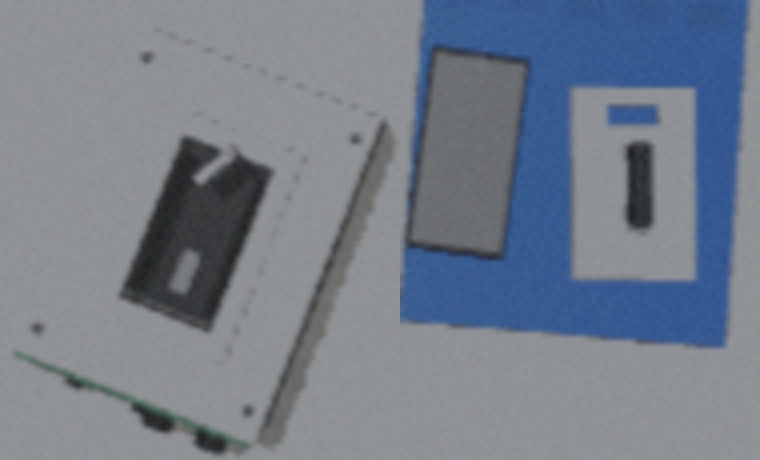

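Top crop: the opening corners are (187,138), (272,172), (210,330) and (123,297), with the wing running from (198,182) to (235,150). The panel spans (571,87) to (696,280), with its slot at the far end.

```bash
python3 - <<'E'
from h import *
P=lambda u,v,z:ray("top",(200+u/4-.375,195+v/4-.375),z)
Q=lambda u,v,z:ray("top",(350+(u-400)/4-.375,195+v/4-.375),z)
k=[P(*c,.08) for c in((187,138),(272,172),(210,330),(123,297))]
s=np.mean(k,0); x=(k[0]+k[1]-k[2]-k[3])/2; print("seat",s,np.degrees(np.arctan2(x[1],x[0])),np.linalg.norm(x),np.linalg.norm(k[0]-k[1]))
xh=x/np.linalg.norm(x);print("fast",s+.05*xh)
w=[P(198,182,.12),P(235,150,.12)];d=w[1]-w[0];print("wing",w,np.degrees(np.arctan2(d[1],d[0])),np.linalg.norm(d),(w[0]+w[1])/2)
q=[Q(*c,.009) for c in((571,87),(696,87),(696,280),(571,280))]
x=(q[0]+q[1]-q[2]-q[3])/2;print("panel",np.mean(q,0),np.degrees(np.arctan2(x[1],x[0])),np.linalg.norm(x),np.linalg.norm(q[0]-q[1]))
print("handle",Q(640,187,.043))
E
```

```text
seat [0.49075094 0.19442377 0.08      ] -20.129444272557244 0.11646185863295437 0.06344046967771155
fast [0.53769682 0.17721666 0.08      ]
wing [array([0.52748627, 0.1887502 , 0.12      ]), array([0.54922098, 0.16472575, 0.12      ])] -47.86463460861716 0.03239709563146195 [0.53835362 0.17673798 0.12      ]
panel [ 0.53282142 -0.25777146  0.009     ] 0.3278816641988059 0.14081323927244294 0.09182935822745597
handle [ 0.53085262 -0.25518991  0.043     ]
```

```bash
python3 -m pendant '[[[0.66,-0.88,0,0,0,-0.3,1],[0.66,-0.88,0,0,0,-0.3,1],[0.66,-0.88,0,0,0,-0.3,1],[0.66,-0.88,0,0,0,-0.3,1],[0.66,-0.88,0,0,0,-0.3,1],[0.66,-0.88,0,0,0,-0.3,1],[0.66,-0.88,0,0,0,-0.3,1]]]' 40
python3 -m pendant '[[[0.63,-0.86,-0.14,0,0,-0.02,1],[0.63,-0.86,-0.14,0,0,-0.02,1],[0.63,-0.86,-0.14,0,0,-0.02,1],[0.63,-0.86,-0.14,0,0,-0.02,1],[0.63,-0.86,-0.14,0,0,-0.02,1],[0.63,-0.86,-0.14,0,0,-0.02,1],[0.63,-0.86,-0.14,0,0,-0.02,1],[0.63,-0.86,-0.14,0,0,-0.02,1],[0.63,-0.86,-0.14,0,0,-0.02,1]]]'
python3 - <<'E'
from h import *
o=arm.get_obs();im=arm.capture("wrist");cv2.imwrite("pics/w1.png",im[:,:,::-1]);np.savez("w1",R=o["tool_rot"],p=o["tcp_pos"]);print(o["joint_pos"],o["time_s"])
E
```

```text
time_s: 0.68
tcp_pos: [0.3836, 0.3887, 0.4046]
tool_rot: [[-0.686, 0.728, 0.001], [0.727, 0.686, -0.003], [-0.003, -0.001, -1.0]]
force: [-0.4, 0.4, 0.4]
grip_width: 1.003
gripper_force: 0.0
time_s: 1.43
tcp_pos: [0.5388, 0.1769, 0.3691]
tool_rot: [[-0.664, 0.748, -0.001], [0.748, 0.664, -0.0], [0.001, -0.001, -1.0]]
force: [-0.8, 1.2, 0.2]
grip_width: 0.998
gripper_force: 0.0
[-27.47947187  31.95009932   9.87096891 102.86270433  -7.26672055
  45.87153233  27.61873789] 1.4333
```

View pics/w1.png

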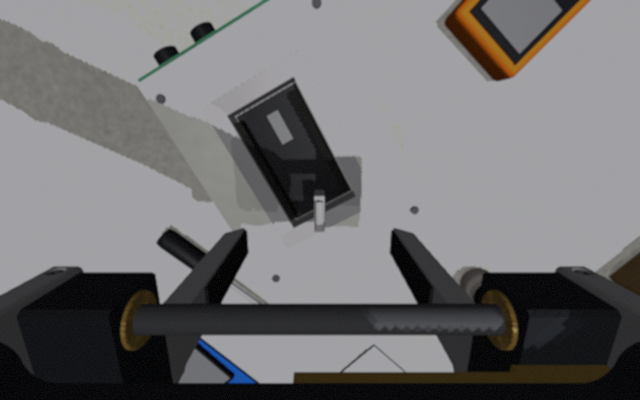

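Wrist view: the wing is nearly vertical at (319,190–231), centred between the fingers. The opening corners are (296,79), (231,118), (295,226) and (352,193).

```bash
python3 - <<'E'
from h import *
d=np.load("w1.npz");po=(d["R"],d["p"])
k=[ray("wrist",c,.08,po) for c in((295,226),(352,193),(296,79),(231,118))]
s=np.mean(k,0);x=(k[0]+k[1]-k[2]-k[3])/2;n=np.linalg.norm(x);print("seat",s,np.degrees(np.arctan2(x[1],x[0])),n,np.linalg.norm(k[0]-k[1]),s+.05*x/n)
im=cv2.imread("pics/w1.png");g=cv2.cvtColor(im,6)
print(g[184:238:2,308:332:2])
for uv in((319,192),(319,230)):print(ray("wrist",uv,.118,po))
E
```

```text
seat [0.49129926 0.19602061 0.08      ] -20.76082625035796 0.11441175065841974 0.0642086771462001 [0.53805267 0.17829723 0.08      ]
[[ 19  19  18  16  19  19  22  19  20  19  16  17]
 [ 17  18  19  18  18  19  20  21  13  19  16  17]
 [ 20  16  18  21  23  18  19  19  17  17  17  16]
 [ 19  17  14  29  43  41  41  43  29  15  17  16]
 [ 17  18  18  39  49  46  47  50  36  17  17  17]
 [ 19  14  20  43  55  53  53  54  41  15  19  15]
 [ 20  14  25 102 129 128 130 132  94  23  18  20]
 [ 22  16  29 126 160 155 162 163 120  26  19  16]
 [ 21  23  23  98 120 104 123 139 116  27  27  54]
 [ 18  20  17  74 111 129 132 134 116  55  66  67]
 [ 19  22  18  78 137 160 162 152 124  71  53  48]
 [ 23  24  22  76 136 159 162 153 118  49  46  46]
 [ 21  22  26  80 134 159 161 153 118  48  50  63]
 [ 20  41  65  83 135 159 161 151 116  61  82  98]
 [ 59  62  55  85 132 158 161 151 121  96 105 105]
 [ 57  49  46  85 134 159 160 151 123 103 104 102]
 [ 46  44  48  83 132 157 161 149 124 102 102 104]
 [ 47  56  76  96 134 158 160 149 123 101 103 104]
 [ 83 100 109 102 132 157 159 149 123 103 102 104]
 [144 143 147 121 130 157 157 144 102 102 102 103]
 [158 157 158 123 116 142 136 127  94 103 103 101]
 [155 157 159 125  99 110 107  99  99 116 118 128]
 [157 156 158 125 101 109 107 100 120 154 157 160]
 [156 157 158 131 107 107 108 106 130 161 162 161]
 [157 156 157 150 145 146 149 148 156 161 161 161]
 [156 155 156 158 159 161 161 161 161 162 161 161]
 [155 157 160 161 161 161 161 161 162 160 162 161]]
[0.52419005 0.19297076 0.118     ]
[0.54612772 0.16830384 0.118     ]
```

```bash
python3 -m pendant '[[[0,0.004,-0.15,0,0,0,0],[0,0.004,-0.308,0,0,0,0],[0,0.004,-0.308,0,0,0,-0.5],[0,0.004,-0.308,0,0,0,-1],[0,0.004,-0.308,0,0,0,-1],[0,0.004,-0.308,0,0,0,-1],[0,0.004,-0.308,0,0,0,-1],[0,0.004,-0.308,0,0,0,-1],[0,0.004,-0.308,0,0,0,-1],[0,0.004,-0.308,0,0,0,-1]]]' 40
```

```text
time_s: 2.32
tcp_pos: [0.5386, 0.1791, 0.2934]
tool_rot: [[-0.666, 0.746, 0.001], [0.746, 0.666, 0.0], [-0.0, 0.001, -1.0]]
force: [0.7, -0.2, -0.4]
grip_width: 0.328
gripper_force: 0.0
```

```bash
python3 -m pendant '[[[0,0,0,0,0,0,-1],[0,0,0,0,0,0,-1],[0,0,0,0,0,0,-1],[0,0,0,0,0,0,-1],[0,0,0,0,0,0,-1],[0,0,0,0,0,0,-1]]]' 25
```

```text
time_s: 2.82
tcp_pos: [0.538, 0.1785, 0.2926]
tool_rot: [[-0.666, 0.746, -0.002], [0.746, 0.666, -0.001], [0.0, -0.002, -1.0]]
force: [-2.6, -2.6, 2.5]
grip_width: 0.093
gripper_force: 25.0
```

```bash
python3 -m pendant '[[[0,0,0,0,0,-0.08,-1],[0,0,0,0,0,-0.16,-1],[0,0,0,0,0,-0.24,-1],[0,0,0,0,0,-0.32,-1],[0,0,0,0,0,-0.4,-1],[0,0,0,0,0,-0.48,-1],[0,0,0,0,0,-0.56,-1],[0,0,0,0,0,-0.63,-1],[0,0,0,0,0,-0.69,-1],[0,0,0,0,0,-0.69,-1]]]'
python3 -m pendant '[[[0,0,0,0,0,0,-1],[0,0,0,0,0,0,-1],[0,0,0,0,0,0,-1]]]'
```

```text
time_s: 3.65
tcp_pos: [0.5385, 0.1787, 0.2926]
tool_rot: [[0.349, 0.937, 0.0], [0.937, -0.349, -0.001], [-0.001, 0.001, -1.0]]
force: [-2.6, -2.6, 1.8]
grip_width: 0.093
gripper_force: 25.0
time_s: 3.9
tcp_pos: [0.5386, 0.1786, 0.2926]
tool_rot: [[0.346, 0.938, 0.0], [0.938, -0.346, -0.0], [-0.0, 0.0, -1.0]]
force: [-1.2, -4.2, 1.2]
grip_width: 0.093
gripper_force: 25.0
```

```bash
python3 -m pendant '[[[0,0,0,0,0,0,-0.6],[0,0,0,0,0,0,-0.4],[0,0,0,0,0,0,-0.2],[0,0,0.1,0,0,0,-0.1],[0,0,0.26,0,0,0,0],[-0.1,0.04,0.4,0,0,0,0],[-0.12,0.045,0.4,0,0,0,0],[-0.12,0.045,0.4,0,0,0,0],[-0.12,0.045,0.4,0,0,0,0]]]'
python3 - <<'E'
from h import *
o=arm.get_obs();im=arm.capture("wrist");cv2.imwrite("pics/w2.png",im[:,:,::-1]);np.savez("w2",R=o["tool_rot"],p=o["tcp_pos"]);print(o["joint_pos"],o["joint_velocities"].max())
E
```

```text
time_s: 4.65
tcp_pos: [0.5082, 0.191, 0.3925]
tool_rot: [[0.346, 0.938, 0.0], [0.938, -0.346, 0.001], [0.001, -0.0, -1.0]]
force: [0.5, -0.0, -0.5]
grip_width: 0.5
gripper_force: 0.0
[-44.37216253  31.17034955  31.70126091 105.5836725  -21.13495733
  49.13792699 -22.55321463] 1.8542981072116118
```

View pics/w2.png

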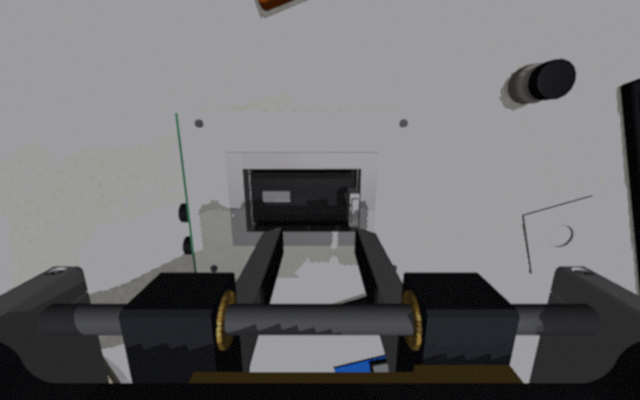

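The wing now lies across the hatch at about (354,210), and the opening runs from about (245,169) to (361,230). A zoomed crop will give precise edges.

```bash
python3 - <<'E'
import cv2
i=cv2.imread("pics/w2.png")[140:255,215:395]
i=cv2.convertScaleAbs(i,alpha=1.4);cv2.imwrite("pics/w2c.png",cv2.resize(i,None,fx=4.4,fy=4.4,interpolation=cv2.INTER_CUBIC))
E
```

```text
(no output)
```

View pics/w2c.png

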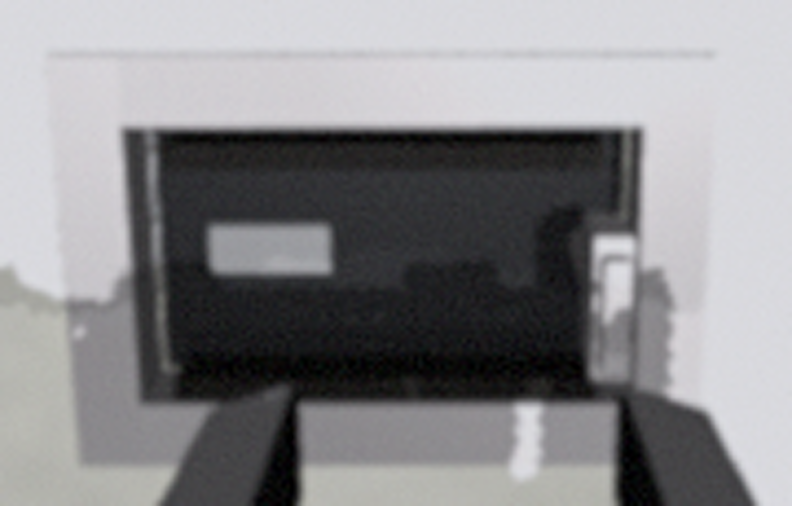

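```bash
python3 - <<'E'
from h import *
d=np.load("w2.npz");po=(d["R"],d["p"])
P=lambda u,v,z:ray("wrist",(215+(u+.5)/4.4-.5,140+(v+.5)/4.4-.5),z,po)
a=lambda v:np.degrees(np.arctan2(v[1],v[0]))
A,B,C=P(123,129,.08),P(643,129,.08),P(141,402,.08)
print("open",np.linalg.norm(B-A),np.linalg.norm(C-A),a(B-A),a(A-C),(B+C)/2)
A,B,C=P(48,53,.08),P(716,53,.08),P(82,465,.08)
print("frame",np.linalg.norm(B-A),np.linalg.norm(C-A),a(B-A),a(A-C),(B+C)/2)
T=[P(605,255,.12),P(632,255,.12),P(605,385,.12)]
print("tip",np.linalg.norm(T[1]-T[0]),np.linalg.norm(T[2]-T[0]),(T[1]+T[2])/2, a(T[0]-T[2]))
E
```

```text
open 0.11947211757904107 0.066742727473131 -20.222280997552172 69.68000331901558 [0.49054915 0.19465628 0.08      ]
frame 0.15114744319339304 0.10054964924612882 -20.218035102717092 69.83152778658034 [0.49081814 0.19496952 0.08      ]
tip 0.005500984704243085 0.02809419471761691 [0.53765221 0.17690628 0.12      ] 71.48976633069653
```

```bash
python3 -m pendant '[[[0,-0.9,0,0,0,-0.772,1],[0,-0.9,0,0,0,-0.772,1],[0,-0.9,0,0,0,-0.772,1],[0,-0.9,0,0,0,-0.772,1],[0,-0.9,0,0,0,-0.772,1],[0,-0.9,0,0,0,-0.772,1],[0,-0.9,0,0,0,-0.772,1],[0,-0.9,0,0,0,-0.772,1],[0,-0.9,0,0,0,-0.772,1],[0,-0.9,0,0,0,-0.772,1]]]'
python3 -m pendant '[[[0.09,-0.89,-0.2,0,0,0,0.2],[0.09,-0.89,-0.2,0,0,0,0.2],[0.09,-0.89,-0.2,0,0,0,0.2],[0.09,-0.89,-0.2,0,0,0,0.2],[0.09,-0.89,-0.2,0,0,0,0.2],[0.09,-0.89,-0.2,0,0,0,0.2],[0.09,-0.89,-0.2,0,0,0,0.2],[0.09,-0.89,-0.2,0,0,0,0.2]]]'
python3 - <<'E'
from h import *
o=arm.get_obs();im=arm.capture("wrist");cv2.imwrite("pics/w3.png",im[:,:,::-1]);np.savez("w3",R=o["tool_rot"],p=o["tcp_pos"]);print(o["joint_pos"],abs(o["joint_velocities"]).max())
E
```

```text
time_s: 5.53
tcp_pos: [0.5087, -0.0354, 0.3912]
tool_rot: [[1.0, -0.004, -0.002], [-0.004, -1.0, -0.002], [-0.002, 0.002, -1.0]]
force: [-0.4, 0.1, 0.3]
grip_width: 1.002
gripper_force: 0.0
time_s: 6.2
tcp_pos: [0.5302, -0.2591, 0.3408]
tool_rot: [[1.0, -0.0, -0.003], [-0.0, -1.0, 0.0], [-0.003, -0.0, -1.0]]
force: [0.3, 0.3, -0.4]
grip_width: 0.598
gripper_force: 0.0
[ -2.8484161   42.7897887   44.32315264 101.25986889 -37.0272063
  51.78810005 -32.12376751] 3.290345544315126
```

View pics/w3.png

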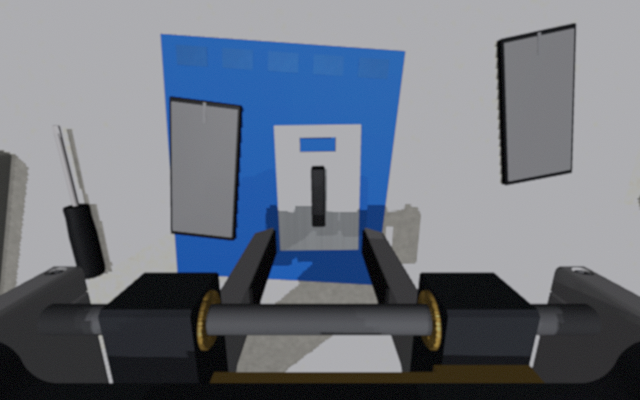

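Panel corners are near (274,126), (361,124), (360,249) and (279,249). The slot is at about (318,144) and the bar at about (318,195).

```bash
python3 - <<'E'
from h import *
d=np.load("w3.npz");po=(d["R"],d["p"])
im=cv2.imread("pics/w3.png").astype(int);blue=(im[:,:,0]-im[:,:,2]>50).astype(np.uint8)
n,l,st,ce=cv2.connectedComponentsWithStats(blue)
for i in range(1,n):
    if 250<st[i,0]<350 and 120<st[i,1]<150 and st[i,4]>60:
        print("slot",st[i],ce[i],ray("wrist",ce[i],.008,po))
# panel edges: fit lines to the left, right and top boundaries of the non-blue panel
W=lambda uv:ray("wrist",uv,.009,po)
L=[];R=[];T=[]
for v in range(132,200,3):
    r=np.where(blue[v,255:300])[0];L.append(W((255+r.max()+.5,v))[:2])
    r=np.where(blue[v,340:380])[0];R.append(W((340+r.min()-.5,v))[:2])
for u in range(282,355,3):
    r=np.where(blue[100:135,u])[0];T.append(W((u,100+r.max()+.5))[:2])
L,R,T=map(np.array,(L,R,T))
fy=lambda A:np.polyfit(A[:,0],A[:,1],1)
l,r=fy(L),fy(R);t=np.polyfit(T[:,1],T[:,0],1)
print("yaws",np.degrees([l[0],r[0],-t[0]]),"width",np.polyval(l,.53)-np.polyval(r,.53))
y=(np.polyval(l,.53)+np.polyval(r,.53))/2;print("cy",y,"cx",np.polyval(t,y)-.07)
k=im[:,:,:].max(2)<55
n,lb,st,ce=cv2.connectedComponentsWithStats(k[150:232,300:340].astype(np.uint8))
for i in range(1,n):
    if st[i,4]>300: print("bar",st[i],ce[i],ray("wrist",ce[i]+[300,150],.04,po))
E
```

```text
slot [300 137  35  15 468] [316.85683761 144.10470085] [ 0.58234806 -0.2569062   0.008     ]
yaws [0.7958487  0.9521495  0.81869465] width 0.09081407707974326
cy -0.2581535229880825 cx 0.5326271508323792
bar [ 12  17  13  59 690] [18.17826087 46.74202899] [ 0.5331078  -0.25832187  0.04      ]
```

```bash
python3 -m pendant '[[[0.01,0.003,-0.15,0,0,0.009,0],[0.01,0.003,-0.3,0,0,0.009,0],[0.01,0.003,-0.42,0,0,0.009,-0.2],[0.01,0.003,-0.48,0,0,0.009,-0.4],[0.01,0.003,-0.51,0,0,0.009,-0.4],[0.01,0.003,-0.51,0,0,0.009,-1],[0.01,0.003,-0.51,0,0,0.009,-1],[0.01,0.003,-0.51,0,0,0.009,-1],[0.01,0.003,-0.51,0,0,0.009,-1],[0.01,0.003,-0.51,0,0,0.009,-1]]]' 55
python3 -m pendant '[[[0,0,0,0,0,0,-1],[0,0,0,0,0,0,-1],[0,0,0,0,0,0,-1],[0,0,0,0,0,0,-1]]]'
```

```text
time_s: 7.08
tcp_pos: [0.534, -0.2563, 0.2163]
tool_rot: [[1.0, 0.018, 0.002], [0.018, -1.0, -0.0], [0.002, 0.0, -1.0]]
force: [0.5, 0.7, 2.0]
grip_width: 0.141
gripper_force: 55.0
time_s: 7.42
tcp_pos: [0.5339, -0.2564, 0.2162]
tool_rot: [[1.0, 0.018, 0.002], [0.018, -1.0, 0.0], [0.002, -0.0, -1.0]]
force: [-0.6, 2.3, 5.9]
grip_width: 0.14
gripper_force: 55.0
```

```bash
python3 -m pendant '[[[0,0,0.1,0,0,0,-1],[0,0,0.25,0,0,0,-1],[0,0.05,0.4,0,0,-0.03,-1],[0,0.15,0.55,0,0,-0.07,-1],[0,0.28,0.62,0,0,-0.11,-1],[-0.03,0.42,0.62,0,0,-0.15,-1],[-0.05,0.56,0.62,0,0,-0.18,-1],[-0.07,0.7,0.62,0,0,-0.21,-1],[-0.09,0.82,0.62,0,0,-0.236,-1],[-0.1,0.9,0.62,0,0,-0.236,-1]]]'
python3 -m pendant '[[[-0.02,0.14,0,0,0,0,-1],[-0.04,0.28,0,0,0,0,-1],[-0.05,0.42,0,0,0,0,-1],[-0.06,0.56,0,0,0,0,-1],[-0.067,0.7,0,0,0,0,-1],[-0.067,0.8,0,0,0,0,-1],[-0.067,0.87,0,0,0,0,-1],[-0.067,0.905,0,0,0,0,-1],[-0.067,0.905,0,0,0,0,-1],[-0.067,0.905,0,0,0,0,-1]]]'
python3 - <<'E'
from h import *
o=arm.get_obs();im=arm.capture("wrist");cv2.imwrite("pics/w4.png",im[:,:,::-1]);np.savez("w4",R=o["tool_rot"],p=o["tcp_pos"]);print(o["joint_pos"],abs(o["joint_velocities"]).max())
E
```

```text
time_s: 8.25
tcp_pos: [0.5075, -0.0278, 0.3696]
tool_rot: [[0.939, -0.344, -0.002], [-0.344, -0.939, 0.002], [-0.003, -0.002, -1.0]]
force: [-0.1, -0.2, -2.5]
grip_width: 0.145
gripper_force: 55.0
time_s: 9.08
tcp_pos: [0.4916, 0.194, 0.3701]
tool_rot: [[0.938, -0.346, -0.0], [-0.346, -0.938, -0.001], [0.0, 0.001, -1.0]]
force: [-0.1, -0.1, -2.2]
grip_width: 0.144
gripper_force: 55.0
[-59.71171415  41.0277268   58.27607572 109.45142715 -43.0428469
  54.76243918 -90.96238834] 1.4187465869475107
```

View pics/w4.png

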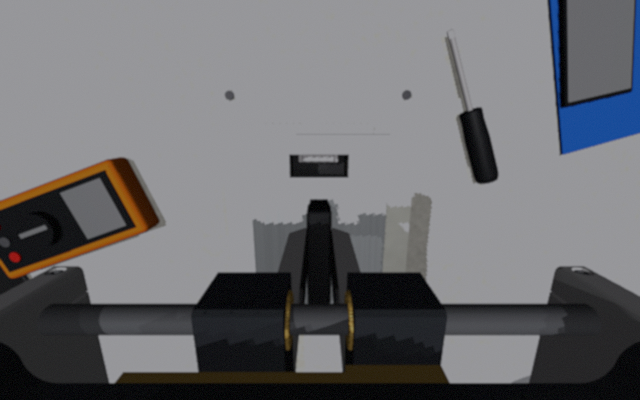

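The slot appears at (290–349, 154–178), with the wing visible through it at (298–339, 155–163). I'll measure both.

```bash
python3 - <<'E'
from h import *
d=np.load("w4.npz");po=(d["R"],d["p"]);R,p=po
g=cv2.cvtColor(cv2.imread("pics/w4.png"),6)
print(g[148:184:1,310]);print(g[172,284:356]);print(g[158,286:354]);print(g[150:182,295:345:6])
loc=lambda uv,z:(R.T@(ray("wrist",uv,z,po)-p))*1e3
zt=p[2]-.2112+.004
for n,uv,z in(("slot L",(289.5,166),zt),("slot R",(348.5,166),zt),("slot far",(319,153.5),zt),("slot near",(319,177.5),zt),("wing near L",(300,163),.12),("wing near R",(339,163),.12)):print(n,loc(uv,z).round(1))
s=np.array([.4907,.1949,.08]);print("fast in tool",(R.T@(np.array([.5376,.1776,.12])-p)*1e3).round(1))
E
```

```text
[151 150 150 151 150 145 132 120 127 144 150 149 140 108  64  31  20  27
  23  20  20  24  21  23  22  22  20  27  57 109 142 151 152 151 150 151]
[151 150 151 153 144 117  72  24   9  19  17  19  23  22  24  19  22  19
  20  20  18  21  23  21  21  20  22  23  23  22  17  21  19  24  30  34
  41  38  39  39  36  41  37  40  40  40  37  39  36  38  39  39  37  38
  37  38  36  40  37  31  19  10  29  74 121 146 151 152 151 151 151 149]
[152 152 144 108  54  16  14  19  22  22  22  33  65  96 106 102  98 112
 128 140 145 147 150 152 150 148 146 145 145 147 150 150 146 144 144 145
 146 149 151 150 146 143 145 145 148 151 147 132 120 123 123  99  60  29
  19  21  22  19  11   5  13  43  98 138 151 151 151 150]
[[150 150 150 151 151 151 149 151 151]
 [151 151 151 151 150 150 151 151 151]
 [151 151 150 151 150 150 149 150 151]
 [144 146 145 145 145 146 146 145 143]
 [118 133 130 129 132 130 132 129 116]
 [ 69 112 115 112 119 119 118 102  69]
 [ 27 101 115 114 122 127 124  92  26]
 [ 21 101 129 128 135 142 141  91  19]
 [ 22 102 147 145 144 150 151  99  19]
 [ 24 104 151 150 149 151 151 11
[... 399 characters left out ...]
 16  19  23  20  38  40  39  37  32]
 [ 24  25  21  21  35  40  41  37  34]
 [ 19  19  21  22  34  41  39  38  31]
 [ 24  19  20  21  32  33  37  40  34]
 [ 19  14  22  20  25  26  30  30  30]
 [ 24  23  23  24  24  26  25  27  24]
 [ 56  57  54  56  58  56  58  59  57]
 [108 109 108 107 109 105 107 108 107]
 [143 144 142 143 144 143 143 143 143]
 [152 152 150 153 151 152 152 152 151]
 [151 151 152 152 151 151 151 152 152]
 [151 150 152 151 151 151 151 150 151]]
slot L [ 47.7 -18.9 207.2]
slot R [ 47.7  19.2 207.2]
slot far [5.570e+01 2.000e-01 2.072e+02]
slot near [4.020e+01 2.000e-01 2.072e+02]
wing near L [ 44.  -14.8 250.1]
wing near R [ 44.   16.1 250.2]
fast in tool [ 48.7  -0.7 250.1]
```

```bash
python3 -m pendant '[[[0.002,0.001,-0.05,0,0,0,-1],[0.002,0.001,-0.1,0,0,0,-1],[0.002,0.001,-0.13,0,0,0,-1],[0.002,0.001,-0.16,0,0,0,-1],[0.002,0.001,-0.18,0,0,0,-1],[0.002,0.001,-0.2,0,0,0,-1],[0.002,0.001,-0.22,0,0,0,-1],[0.002,0.001,-0.22,0,0,0,-1]]]'
python3 -m pendant '[[[0,0,-0.02,0,0,0,-1],[0,0,-0.04,0,0,0,-1],[0,0,-0.05,0,0,0,-1],[0,0,-0.06,0,0,0,-1],[0,0,-0.06,0,0,0,-1]]]'
```

```text
time_s: 9.8
tcp_pos: [0.492, 0.1951, 0.3143]
tool_rot: [[0.938, -0.346, -0.001], [-0.346, -0.938, -0.0], [-0.001, 0.001, -1.0]]
force: [-0.3, -0.5, -2.1]
grip_width: 0.144
gripper_force: 55.0
time_s: 10.22
tcp_pos: [0.4921, 0.1951, 0.2997]
tool_rot: [[0.938, -0.346, -0.001], [-0.346, -0.938, -0.0], [-0.0, 0.0, -1.0]]
force: [0.3, -0.9, -1.7]
grip_width: 0.145
gripper_force: 55.0
```

```bash
python3 -m pendant '[[[0,0,-0.01,0,0,0,-1],[0,0,-0.02,0,0,0,-1],[0,0,-0.028,0,0,0,-1],[0,0,-0.028,0,0,0,-1],[0,0,-0.028,0,0,0,-1]]]' 60
python3 -m pendant '[[[0,0,-0.004,0,0,0,-1],[0,0,-0.008,0,0,0,-1],[0,0,-0.008,0,0,0,-1],[0,0,-0.008,0,0,0,-1]]]'
```

```text
time_s: 10.63
tcp_pos: [0.4925, 0.195, 0.2936]
tool_rot: [[0.938, -0.346, 0.001], [-0.346, -0.938, 0.0], [0.0, -0.001, -1.0]]
force: [-0.7, -0.0, 4.4]
grip_width: 0.143
gripper_force: 60.0
time_s: 10.97
tcp_pos: [0.4925, 0.195, 0.2918]
tool_rot: [[0.938, -0.346, 0.001], [-0.346, -0.938, 0.001], [0.001, -0.001, -1.0]]
force: [-2.5, 0.5, 7.0]
grip_width: 0.145
gripper_force: 60.0
```

```bash
python3 -m pendant '[[[0,0,-0.003,0,0,0,-1],[0,0,-0.006,0,0,0,-1],[0,0,-0.006,0,0,0,-1]]]'
python3 -m pendant '[[[0,0,-0.003,0,0,0,-1],[0,0,-0.005,0,0,0,-1],[0,0,-0.005,0,0,0,-1]]]'
```

```text
time_s: 11.22
tcp_pos: [0.4925, 0.1948, 0.2912]
tool_rot: [[0.938, -0.346, 0.001], [-0.346, -0.938, 0.002], [0.0, -0.002, -1.0]]
force: [-4.4, 1.3, 15.3]
grip_width: 0.143
gripper_force: 60.0
time_s: 11.47
tcp_pos: [0.4925, 0.1946, 0.2912]
tool_rot: [[0.938, -0.346, 0.001], [-0.346, -0.938, 0.003], [-0.0, -0.003, -1.0]]
force: [-6.2, 0.2, 25.9]
grip_width: 0.14
gripper_force: 60.0
```

```bash
python3 -m pendant '[[[0,0,0,0,0,0,-1],[0,0,0,0,0,0,-1],[0,0,0,0,0,0,-1],[0,0,0,0,0,0,-1],[0,0,0,0,0,0,-1],[0,0,0,0,0,0,-1]]]'
python3 - <<'E'
from h import *
a=arm.capture("wrist")[90:290,160:480];b=arm.capture("scene")[120:270,300:540]
cv2.imwrite("pics/fin.png",np.vstack([cv2.resize(a,(480,300)),cv2.resize(b,(480,300),interpolation=cv2.INTER_CUBIC)])[:,:,::-1])
E
```

```text
time_s: 11.97
tcp_pos: [0.4925, 0.1946, 0.2912]
tool_rot: [[0.938, -0.346, 0.001], [-0.346, -0.938, 0.003], [-0.0, -0.003, -1.0]]
force: [-6.5, -0.8, 26.4]
grip_width: 0.142
gripper_force: 60.0
```

View pics/fin.png

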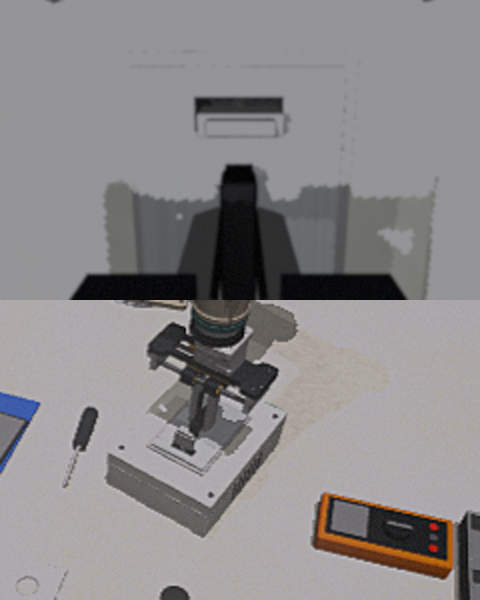

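The pictures show the wing standing up through the slot and the panel flat on the frame. The push is steady at 26 N with no change in height. I'm handing in.

```bash
python3 -c "
from workcell import arm
print(arm.hand_in())"
```

```text
the job is handed in; nothing more can be done
None
```

I turned the fastener wing across the hatch, fitted the panel over it and pressed it home on the frame, and handed in at about 12 s with the gripper still holding it down at about 26 N; no result was reported back.

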